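# Run a fingertip along the row of vial stoppers

## Robot

A 6-joint arm with a two-finger parallel gripper is mounted at the origin on the work surface. World frame = base frame: x ahead of the robot, y to its left, z up, the work surface at z = 0. Lengths are in m, angles in rad, forces in N, time in s.
With the tool pointing down it reaches from about 0.375 to 0.9 m from the base axis. Payload 3.1 kg.
Tool frame: the origin (TCP) lies between the finger pads; the fingertips stand 8 mm ahead of it and the grasp point (between the pads) lies 11 mm behind it; z points along the fingers, y is the line along which they close (so a half turn about z gives the same grasp; the last joint's range is limited). The gripper opens to 87 mm and grips with 3 to 60 N. Pads are 19 mm wide; open, the fingers measure 117 mm over their backs; the gripper's body (75 mm by 190 mm) begins 51 mm behind the grasp point.
Start: joints at [-1.508, 0.527, 1.433, -0, 1.181, -0.178], TCP at [0.15, -0.607, 0.198] pointing down, gripper open.
Joint ranges: [-3.08, 3.08], [-0.75, 2.2], [0.22, 2.44], [-1.43, 4.57], [0, 2.65], [-2.85, 2.85]. Speed limits (rad/s): [2.79, 2.79, 3.14, 3.14, 3.14, 3.14].

## Interface

Orientations are given as a unit quaternion [x, y, z, w].
In Python, from rig import robot gives the robot as it stands.
- The arm moves only by the tool move_arm, never from a script. Its argument "motion" is text: rows parted by semicolons, each of 5 numbers parted by spaces: the opening, from -1 (shut) to 1 (fully open), then the shift along the tool's x, y, z normalised to -1 to 1, where 1 is 0.2 m, then the turn about the tool's z normalised to -1 to 1, where 1 is pi rad. A call has 1 to 12 rows; each row is the pose to reach, as a shift and turn from the pose commanded when the call began, along the tool's axes at that moment, turning the shorter way round; what a row does not reach only later rows make up. A row lasts 1/12 s, in which the tool goes at most 41.7 mm and 7.16 degrees, less where a joint would pass 70% of its speed; a pose out of reach is approached as far as the arm can. A call with a number of a shift or a turn outside -1 to 1 is refused whole. A call with a gripper value outside its range is refused whole. The fingers move at their own pace and stop on an object; "newtons" is the grip in N (left out, the last holds). Time passes only in rows, so rows that repeat a pose let the fingers close. It gives the time, the measured TCP pose, the force, the opening and the grip force at its end, in the units of the state.
- robot.get_obs(): the state, without advancing time (a new reading comes with each control period).
- robot.camera(name): name is "scene" or "top"; returns (picture, depth): 420x560x3 uint8, red, green, blue; 420x560 float32, m along the optical axis (not along the pixel's ray), 0 where there is no reading.
- robot.camera_model(name): a dict with "mtx" (3x3 intrinsics, pixels), "position" and "attitude" of the camera in the world. Camera axes: x right, y down, z forward; pixel columns grow to the right and rows downward; lengths in m; the calibration is good to about 2 mm. A picture is of the moment at which its call begins. camera_model takes no time and is no camera call.
- robot.hand_in(): hands the job in; it is judged then, once.
The state is a dict: "time": time; "q": joint angles; "joint_velocities": joint speeds; "joint_torque": joint torques, N m; "position": TCP position; "tool_rot": TCP orientation; "ft_force": force on the tool from outside, world axes, zero at the start; "moment": the same for the moment, N m; "grip_width": finger opening in m; "grip_force": force on a finger pad.
Only numpy, scipy, OpenCV 4.12 (cv2) and the standard library are available. Lean on these libraries where they do the work, as an engineer would, in place of code of your own. Each camera call takes 0.05 s, during which the arm holds its last target. There are 200 camera calls.

## Task

The front row of the vial rack (the row nearest the robot) holds six control vials that have just been re-stoppered by hand, and some of the grey rubber stoppers are not right in. Starting at the robot's left-hand end, run the fingertips along the row, touching the top of every stopper in turn, and gently press each one that stands proud until it is fully home. Do not pick anything up, keep the rack where it is, and leave the sealed vials in the back row and the other things on the counter alone.

Things in the scene. Friction and masses are not known exactly. Their poses are not given: they have to be found in the camera images.
- rack: white plastic vial rack, loose on the counter, 0.8 kg, 100 (x) x 296 (y) x 40 high; origin at the centre of its underside, x away from the robot, turned up to 0.4 rad. Vials stand on its 6 thick base plate in square places of a plate 30 to 36 above the counter: two rows of six, pitch 46 along y; front row (nearest the robot) at x = -23, back row at x = +23
- vial1: amber glass vial standing loose in the rack's front row, first, at the robot's left (+y) end, 60 g, 36 dia, glass 62 high (lip 27 dia); origin at the centre of its underside, 6 above the counter; z up. Carries a grey rubber stopper on its axis whose flat round top is 26 dia and 6 thick
- vial2: amber glass vial standing loose in the rack's front row, number 2 counted from the robot's left (+y) end, 60 g, 36 dia, glass 62 high (lip 27 dia); origin at the centre of its underside, 6 above the counter; z up. Carries a grey rubber stopper on its axis whose flat round top is 26 dia and 6 thick
- vial3: amber glass vial standing loose in the rack's front row, number 3 counted from the robot's left (+y) end, 60 g, 36 dia, glass 62 high (lip 27 dia); origin at the centre of its underside, 6 above the counter; z up. Carries a grey rubber stopper on its axis whose flat round top is 26 dia and 6 thick
- vial4: amber glass vial standing loose in the rack's front row, number 4 counted from the robot's left (+y) end, 60 g, 36 dia, glass 62 high (lip 27 dia); origin at the centre of its underside, 6 above the counter; z up. Carries a grey rubber stopper on its axis whose flat round top is 26 dia and 6 thick
- vial5: amber glass vial standing loose in the rack's front row, number 5 counted from the robot's left (+y) end, 60 g, 36 dia, glass 62 high (lip 27 dia); origin at the centre of its underside, 6 above the counter; z up. Carries a grey rubber stopper on its axis whose flat round top is 26 dia and 6 thick
- vial6: amber glass vial standing loose in the rack's front row, sixth and last, at the right (-y) end, 60 g, 36 dia, glass 62 high (lip 27 dia); origin at the centre of its underside, 6 above the counter; z up. Carries a grey rubber stopper on its axis whose flat round top is 26 dia and 6 thick
- stopper1 (a joint): how far the stopper of vial1 is pushed in, m: 0 = stands 9 mm proud (its top 77 mm above the vial's origin), 0.009 = fully home (top 68 mm above the origin). It slides stiffly at about 4 N, stays where it is left, and stops firm at home
- stopper2 (a joint): how far the stopper of vial2 is pushed in, m: 0 = stands 9 mm proud (its top 77 mm above the vial's origin), 0.009 = fully home (top 68 mm above the origin). It slides stiffly at about 4 N, stays where it is left, and stops firm at home
- stopper3 (a joint): how far the stopper of vial3 is pushed in, m: 0 = stands 9 mm proud (its top 77 mm above the vial's origin), 0.009 = fully home (top 68 mm above the origin). It slides stiffly at about 4 N, stays where it is left, and stops firm at home
- stopper4 (a joint): how far the stopper of vial4 is pushed in, m: 0 = stands 9 mm proud (its top 77 mm above the vial's origin), 0.009 = fully home (top 68 mm above the origin). It slides stiffly at about 4 N, stays where it is left, and stops firm at home
- stopper5 (a joint): how far the stopper of vial5 is pushed in, m: 0 = stands 9 mm proud (its top 77 mm above the vial's origin), 0.009 = fully home (top 68 mm above the origin). It slides stiffly at about 4 N, stays where it is left, and stops firm at home
- stopper6 (a joint): how far the stopper of vial6 is pushed in, m: 0 = stands 9 mm proud (its top 77 mm above the vial's origin), 0.009 = fully home (top 68 mm above the origin). It slides stiffly at about 4 N, stays where it is left, and stops firm at home
- sealed1: unopened amber glass vial, 36 dia x 65 high, with a flat aluminium crimp cap; stands in the rack's back row (the row farther from the robot), behind vial2; origin at the centre of its underside; leave alone
- sealed2: another unopened vial like sealed1, in the back row behind vial5; leave alone
- pen: white marker pen with black cap, 130 long, 13 dia, lying on the counter on the robot's side of the rack; origin on the counter under its middle; leave alone
- timer: flat white laboratory timer, 62 x 66 x 16 high, lying to the right; origin at the centre of its underside; leave alone
- sanitiser: clear hand-gel bottle, 58 dia x 165 high, standing to the left; origin at the centre of its underside; leave alone
- pipette: cream hand pipette lying on the counter to the right, 257 long, 38 high at most; origin on the counter under its middle; leave alone
- beaker: empty white plastic beaker, 60 dia x 60 high, standing to the left; origin at the centre of its underside; leave alone

How it is judged:
On the way, in this order (a step that is already met when the one before it is completed fails the run):
1. the fingertips touch the first (leftmost) stopper from above and it is home (contact force between the fingers and vial1 above 0.5 N and value of joint stopper1 above 0.0075 m and z of the grasp point in the frame of vial1 above 0.07 m), for 0.05 s.
2. the fingertips touch the second stopper from above and it is home (contact force between the fingers and vial2 above 0.5 N and value of joint stopper2 above 0.0075 m and z of the grasp point in the frame of vial2 above 0.07 m), for 0.05 s.
3. the fingertips touch the third stopper from above and it is home (contact force between the fingers and vial3 above 0.5 N and value of joint stopper3 above 0.0075 m and z of the grasp point in the frame of vial3 above 0.07 m), for 0.05 s.
4. the fingertips touch the fourth stopper from above and it is home (contact force between the fingers and vial4 above 0.5 N and value of joint stopper4 above 0.0075 m and z of the grasp point in the frame of vial4 above 0.07 m), for 0.05 s.
5. the fingertips touch the fifth stopper from above and it is home (contact force between the fingers and vial5 above 0.5 N and value of joint stopper5 above 0.0075 m and z of the grasp point in the frame of vial5 above 0.07 m), for 0.05 s.
6. the fingertips touch the sixth (rightmost) stopper from above and it is home (contact force between the fingers and vial6 above 0.5 N and value of joint stopper6 above 0.0075 m and z of the grasp point in the frame of vial6 above 0.07 m), for 0.05 s.
At the end, for the whole second after the job is handed in: All six stoppers are home to within 1.5 mm, every vial stands upright (within 0.15 rad) on the rack's base plate, and the rack is at rest within 20 mm of where it stood (value of joint each of stopper1, stopper2, stopper3, stopper4, stopper5, stopper6 above 0.0075 m and z of each of vial1, vial2, vial3, vial4, vial5, vial6 in the frame of rack below 0.01 m and angle between each of vial1, vial2, vial3, vial4, vial5, vial6's own z axis and vertical below 0.15 rad and distance of rack from where it was at the start of the episode below 0.02 m and linear speed of rack below 0.02 m/s); the robot touches nothing.
It fails at once if a vial or its stopper is pressed with more than 40 N (contact force between the fingers and vial1 above 40 N or contact force between the fingers and vial2 above 40 N or contact force between the fingers and vial3 above 40 N or contact force between the fingers and vial4 above 40 N or contact force between the fingers and vial5 above 40 N or contact force between the fingers and vial6 above 40 N).
It fails at once if a vial is lifted in the rack (more than 9 mm) (z of any of vial1, vial2, vial3, vial4, vial5, vial6 in the frame of rack above 0.015 m).
It fails at once if the rack is shoved or lifted (more than 20 mm) (distance of rack from where it was at the start of the episode above 0.02 m).
It fails at once if a sealed vial is lifted or pulled out (more than 9 mm) (z of any of sealed1, sealed2 in the frame of rack above 0.015 m).
It fails at once if something else on the counter is knocked aside (more than 25 mm) (distance of any of sealed1, sealed2, pen, timer, sanitiser, pipette, beaker from where it was at the start of the episode above 0.025 m).
It also fails if it takes over 51 s, if anything falls off the work surface, if the arm or the gripper's body presses on something with over 40 N, if the wrist force passes 120 N, or if a joint passes its speed limit or range.

## Working session

There is one attempt and no reset: what is moved stays moved. The work goes in short steps, Python scripts to look and compute and a tool call to move; the robot and the scene stay as the last step left them, time stands still between calls to the robot, and variables do not carry over. Pictures are saved under pics/ and viewed, at most 10 in all, crops included, and the job is handed in when it is done.

Besides the shell and the picture viewer there is one more tool, called after "Emit:" by a JSON object that holds its "op" and its "data". move_arm: Moves the arm, as the interface text tells. Its arguments: {"type":"object","properties":{"motion":{"type":"string"},"newtons":{"type":"number"}},"required":["motion"]}

```bash
mkdir -p pics
cat > h.py <<'E'
import numpy as np, cv2
from rig import robot
from scipy.spatial.transform import Rotation as R
def cam(n):
    p,d=robot.camera(n); m=robot.camera_model(n); return p,d,m
def rot(m):
    a=np.array(m["attitude"]); return R.from_quat(a).as_matrix() if a.size==4 else a.reshape(3,3)
def cloud(d,m):
    v,u=np.indices(d.shape); K=np.array(m["mtx"])
    c=np.stack([(u-K[0,2])/K[0,0]*d,(v-K[1,2])/K[1,1]*d,d],-1)
    return c@rot(m).T+np.array(m["position"])
E
python3 - <<'E'
from h import *
for n in("top","scene"):
    p,d,m=cam(n); cv2.imwrite(f"pics/{n}0.png",p[:,:,::-1]); np.savez(f"{n}0.npz",p=p,d=d,P=cloud(d,m)); print(n,m)
o=robot.get_obs(); print(o)
E
```

```text
top {'mtx': array([[521.52765484,   0.        , 274.10555593],
       [  0.        , 521.52765484, 209.00947709],
       [  0.        ,   0.        ,   1.        ]]), 'position': array([ 0.22170006, -0.0495184 ,  1.46414787]), 'attitude': array([-0.69929766,  0.70641952, -0.07627989,  0.07833027])}
scene {'mtx': array([[424.02379688,   0.        , 287.47387115],
       [  0.        , 424.02379688, 209.21660821],
       [  0.        ,   0.        ,   1.        ]]), 'position': array([1.12906474, 0.09688182, 0.95556945]), 'attitude': array([ 0.59776342,  0.74094326, -0.23472214, -0.19643699])}
{'time': 0.1, 'q': array([-1.50752499e+00,  5.28345576e-01,  1.43377420e+00, -2.56390381e-05,
        1.18141426e+00, -1.78477818e-01]), 'joint_velocities': array([-1.97917689e-04, -1.80300786e-03, -2.64880515e-03,  5.80100744e-04,
        9.01700128e-05, -4.92932735e-04]), 'joint_torque': array([-3.33832159e-04, -4.40985990e+01, -1.77150911e+01,  6.35318086e-02,
        5.34290413e-02, -4.44920465e-05]), 'position': array([ 0.14961448, -0.60609621,  0.19708651]), 'tool_rot': array([ 9.92702503e-01,  1.20585233e-01,  4.40487260e-05, -9.69766993e-04]), 'ft_force': array([-0.18754799,  0.45485459, -0.22474144]), 'moment': array([-0.00512144,  0.01585034,  0.02721115]), 'grip_force': 0.0, 'grip_width': 0.08674537826545463}
```

View pics/top0.png

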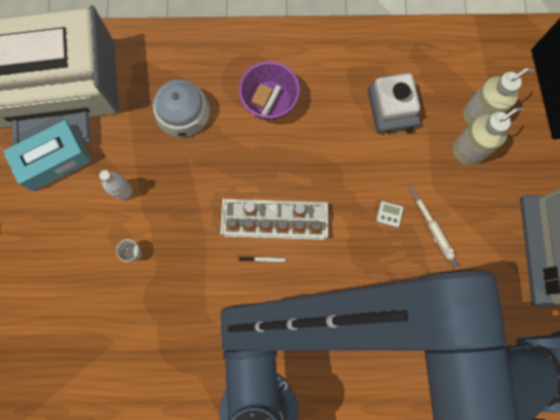

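View pics/scene0.png

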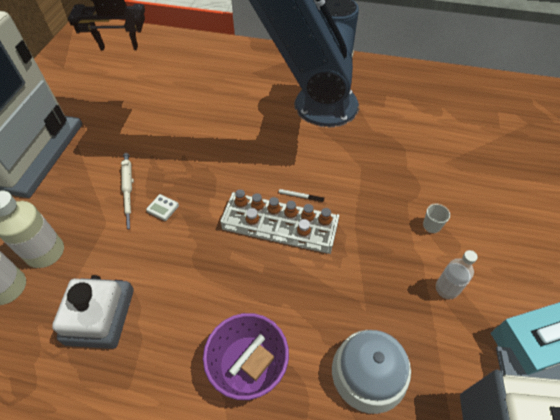

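The top view shows the rack at about (221–328, 199–241). The front-row vials run from u≈232 to u≈317 at v≈226, with the robot's left at image left. The pen is at (262, 259). The scene view shows the same row at (240, 199)–(326, 216), on the rack's far side. Next I'll measure the tops using depth.

Run:
```python
from h import *
for n,(u0,v0,u1,v1) in dict(top=(210,190,340,270),scene=(210,175,350,260)).items():
    z=np.load(n+"0.npz"); P=z["P"]; p=z["p"]
    M=np.zeros(P.shape[:2],np.uint8); s=np.s_[v0:v1,u0:u1]
    M[s]=(P[s][...,2]>.062)&(P[s][...,2]<.1)
    k,L,st,c=cv2.connectedComponentsWithStats(M,connectivity=4)
    for i in range(1,k):
        if st[i,4]<12: continue
        q=P[L==i]; t=q[q[:,2]>np.percentile(q[:,2],50)-.002]
        print(n,st[i],c[i].round(1),"mean",q.mean(0).round(4),"z pct",np.percentile(q[:,2],[10,50,80,95]).round(4))
    W=(P[...,2]>.026)&(P[...,2]<.045); W2=np.zeros_like(W);W2[s]=W[s]
    q=P[W2][:,:2].astype(np.float32); print(n,"rack",cv2.minAreaRect(q), q.shape)
    cv2.imwrite(f"pics/{n}c.png",cv2.resize(p[s][...,::-1],None,fx=5.5,fy=5.5,interpolation=cv2.INTER_CUBIC))
```

```text
top [245 202  10  11  83] [249.5 207.1] mean [0.5385 0.0205 0.0695] z pct [0.066  0.0697 0.0718 0.0742]
top [295 204  10  10  82] [299.8 208.6] mean [ 0.5324 -0.1172  0.0713] z pct [0.0668 0.0717 0.074  0.0753]
top [228 218   9  10  76] [232.1 222.6] mean [0.4941 0.0673 0.0762] z pct [0.0717 0.0763 0.0794 0.0821]
top [245 219   9  10  76] [248.9 223.3] mean [0.4917 0.0217 0.0774] z pct [0.0725 0.078  0.0808 0.0838]
top [261 219  10  11  79] [265.7 223.9] mean [ 0.4898 -0.0238  0.0758] z pct [0.0707 0.0761 0.0789 0.0811]
top [278 220  10  10  79] [282.5 224.5] mean [ 0.4877 -0.0694  0.0747] z pct [0.0701 0.0749 0.0775 0.0792]
top [295 220  10  11  82] [299.5 224.9] mean [ 0.4859 -0.1152  0.0765] z pct [0.0709 0.0775 0.0796 0.0815]
top [312 221  10  10  81] [316.4 225.4] mean [ 0.4838 -0.161   0.0775] z pct [0.0721 0.0776 0.0813 0.0832]
top rack ((0.512711763381958, -0.04736417531967163), (0.2948160767555237, 0.10277289897203445), 87.86803436279297) (1712, 2)
scene [235 190  11  11  95] [239.6 194.9] mean [ 0.4911 -0.1574  0.0744] z pct [0.0657 0.0765 0.0787 0.08  ]
scene [252 194  10 
[... 163 characters left out ...]
z pct [0.0663 0.0745 0.0767 0.0783]
scene [286 201  10  11  94] [290.5 206.1] mean [ 0.4972 -0.0202  0.0736] z pct [0.0659 0.0749 0.077  0.0785]
scene [303 204  11  12 100] [307.9 209.6] mean [0.499  0.0257 0.0744] z pct [0.0656 0.0764 0.0788 0.0805]
scene [321 208  10  12 100] [325.5 213.4] mean [0.5007 0.0715 0.074 ] z pct [0.0664 0.0759 0.0775 0.0786]
scene [246 209  11  10  88] [251.3 213.3] mean [ 0.5382 -0.1138  0.0696] z pct [0.0666 0.0701 0.0713 0.0721]
scene [299 220  11  11  99] [303.9 224.8] mean [0.5437 0.0238 0.0692] z pct [0.0656 0.0696 0.0711 0.0726]
scene rack ((0.5160529613494873, -0.04452851414680481), (0.29638656973838806, 0.10518115758895874), 87.33155059814453) (1799, 2)
```

View pics/topc.png

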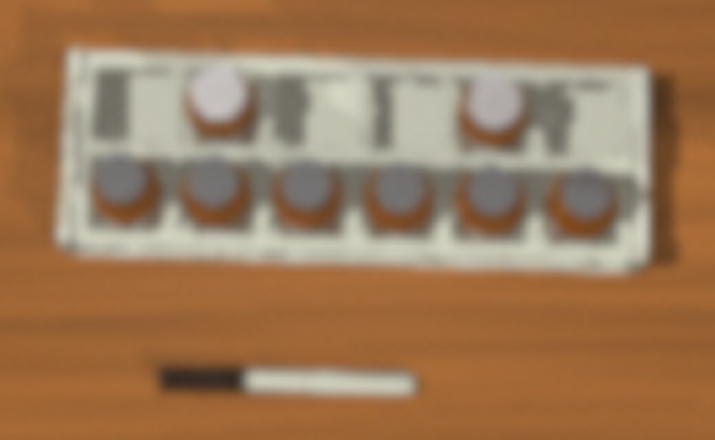

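View pics/scenec.png

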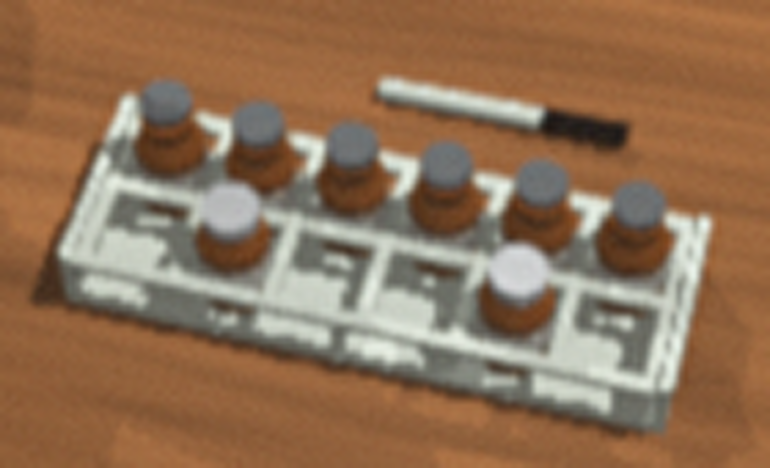

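The top crop shows six grey stoppers along the front row and the two white caps behind. The scene crop shows the same, but it doesn't make clear which stoppers stand proud. Averaging the two cameras gives a row from vial1 at about (0.4966, 0.070) to vial6 at about (0.4862, −0.160), with the rack's yaw about −0.045. I'll shut the fingers, align them with the rack and move over.

Emit:
{"op": "move_arm", "data": {"motion": "-1 1 -0.85 0 0.0914; -1 1 -0.85 0 0.0914; -1 1 -0.85 0 0.0914; -1 1 -0.85 0 0.0914; -1 1 -0.85 0 0.0914; -1 1 -0.85 0 0.0914; -1 1 -0.85 0 0.0914; -1 1 -0.85 0 0.0914; -1 1 -0.85 0 0.0914", "newtons": 5}}

```text
time: 0.85
position: [0.3035, -0.3939, 0.198]
tool_rot: [1.0, -0.022, -0.0, 0.0]
ft_force: [-1.1, -1.2, -1.2]
grip_width: 0.0351
grip_force: 0.0
```

Emit:
{"op": "move_arm", "data": {"motion": "-1 0.5 -1 0 0; -1 0.5 -1 0 0; -1 0.5 -1 0 0; -1 0.5 -1 0 0; -1 0.5 -1 0 0; -1 0.5 -1 0 0"}}

```text
time: 1.35
position: [0.4133, -0.1964, 0.1979]
tool_rot: [1.0, -0.022, 0.0, -0.001]
ft_force: [-0.4, 0.0, 0.2]
grip_width: 0.0019
grip_force: 0.0
```

Emit:
{"op": "move_arm", "data": {"motion": "-1 0.36 -1 0 0; -1 0.36 -1 0 0; -1 0.36 -1 0 0; -1 0.36 -1 0 0; -1 0.36 -1 0 0; -1 0.36 -1 0 0; -1 0.36 -1 0 0"}}

```text
time: 1.93
position: [0.4947, -0.0017, 0.1978]
tool_rot: [1.0, -0.021, 0.0, 0.0]
ft_force: [0.4, -0.1, -0.4]
grip_width: 0.0007
grip_force: 0.0
```

Emit:
{"op": "move_arm", "data": {"motion": "-1 0 -0.36 0.3 0; -1 0 -0.36 0.3 0; -1 0 -0.36 0.3 0; -1 0 -0.36 0.3 0; -1 0 -0.36 0.3 0; -1 0 -0.36 0.3 0; -1 0 -0.36 0.3 0; -1 0 -0.36 0.3 0"}}

```text
time: 2.6
position: [0.4974, 0.0684, 0.139]
tool_rot: [1.0, -0.024, 0.001, 0.0]
ft_force: [-0.3, 0.1, 0.1]
grip_width: 0.0007
grip_force: 0.0
```

Emit:
{"op": "move_arm", "data": {"motion": "-1 0 0 0.12 0; -1 0 0 0.2 0; -1 0 0 0.22 0; -1 0 0 0.23 0; -1 0 0 0.24 0; -1 0 0 0.25 0; -1 0 0 0.25 0; -1 0 0 0.25 0"}}

```text
time: 3.27
position: [0.4968, 0.0699, 0.0885]
tool_rot: [1.0, -0.023, 0.001, 0.0]
ft_force: [-0.5, -0.3, -0.0]
grip_width: 0.0004
grip_force: 0.0
```

Emit:
{"op": "move_arm", "data": {"motion": "-1 0 0 0.005 0; -1 0 0 0.01 0; -1 0 0 0.015 0; -1 0 0 0.02 0; -1 0 0 0.02 0; -1 0 0 0.02 0"}}

```text
time: 3.77
position: [0.4963, 0.0699, 0.0838]
tool_rot: [1.0, -0.023, -0.0, -0.0]
ft_force: [-0.4, -0.3, -0.4]
grip_width: 0.0006
grip_force: 0.0
```

Emit:
{"op": "move_arm", "data": {"motion": "-1 0 0 0.005 0; -1 0 0 0.01 0; -1 0 0 0.01 0; -1 0 0 0.01 0"}}

```text
time: 4.1
position: [0.4963, 0.0699, 0.0818]
tool_rot: [1.0, -0.023, -0.0, -0.0]
ft_force: [0.7, 0.9, 0.5]
grip_width: 0.0003
grip_force: 0.0
```

Emit:
{"op": "move_arm", "data": {"motion": "-1 0 0 0.004 0; -1 0 0 0.004 0; -1 0 0 0.004 0"}}

```text
time: 4.35
position: [0.4963, 0.0699, 0.0811]
tool_rot: [1.0, -0.023, -0.0, -0.0]
ft_force: [-0.1, 0.7, 0.6]
grip_width: 0.0004
grip_force: 0.0
```

Emit:
{"op": "move_arm", "data": {"motion": "-1 0 0 0.004 0; -1 0 0 0.004 0; -1 0 0 0.004 0"}}

```text
time: 4.6
position: [0.4963, 0.0699, 0.0803]
tool_rot: [1.0, -0.023, -0.0, -0.0]
ft_force: [0.6, 0.4, -0.3]
grip_width: 0.0007
grip_force: 0.0
```

Emit:
{"op": "move_arm", "data": {"motion": "-1 0 0 0.004 0; -1 0 0 0.008 0; -1 0 0 0.008 0; -1 0 0 0.008 0"}}

```text
time: 4.93
position: [0.4963, 0.0699, 0.0787]
tool_rot: [1.0, -0.023, -0.0, -0.0]
ft_force: [0.5, 0.6, -0.1]
grip_width: 0.0007
grip_force: 0.0
```

Run:
```python
from h import *
p,d,m=cam("scene"); P=cloud(d,m)
s=np.s_[110:260,240:400]
cv2.imwrite("pics/s2.png",cv2.resize(p[s][...,::-1],None,fx=4,fy=4,interpolation=cv2.INTER_CUBIC))
# lowest finger points: project expected tip
K=np.array(m["mtx"]);
for X in([.4963,.0699,.0707],[.4963,.0699,.08]):
    c=rot(m).T@(np.array(X)-m["position"]); print((K@c/c[2])[:2], ((K@c/c[2])[:2]-[240,110])*4)
```

```text
[325.05617022 212.62167346] [340.22468087 410.48669383]
[325.35845596 210.51078578] [341.43382382 402.04314313]
```

View pics/s2.png

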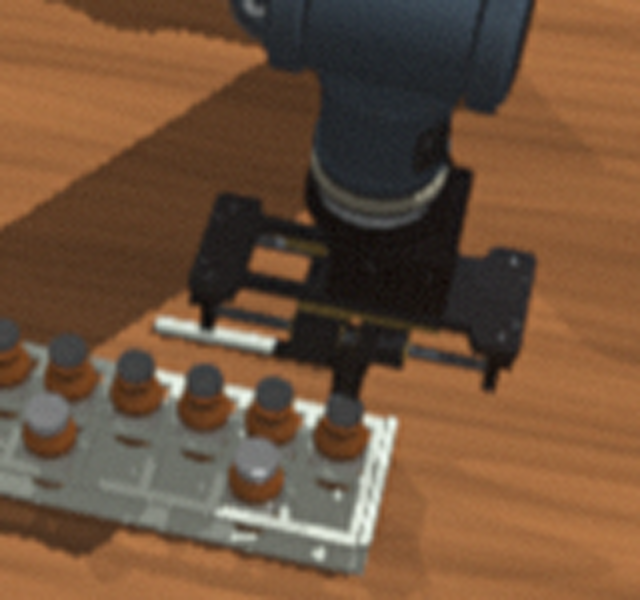

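The picture shows the finger ending at crop (345, 397), right above or behind stopper 1. I can't tell whether they touch, so I'll check the depth there.

Run:
```python
from h import *
np.set_printoptions(suppress=True)
p,d,m=cam("scene"); P=cloud(d,m); Q=np.load("scene0.npz")
for v in range(196,224): print(v,(P[v,326]*1000).round(0),p[v,326],"before",(Q["P"][v,326]*1000).round(0),Q["p"][v,326])
p,d,m=cam("top"); P=cloud(d,m); s=np.s_[195:245,215:275]
cv2.imwrite("pics/t2.png",cv2.resize(p[s][...,::-1],None,fx=10,fy=10,interpolation=cv2.INTER_CUBIC))
print(robot.get_obs()["position"],robot.get_obs()["ft_force"])
```

```text
196 [506.  67. 152.] [34 30 25] before [386.  61.  -3.] [160 107  65]
197 [505.  67. 147.] [33 27 23] before [390.  62.  -2.] [158 103  64]
198 [507.  68. 146.] [31 26 24] before [392.  62.  -4.] [159 106  64]
199 [510.  68. 146.] [28 25 20] before [396.  63.  -3.] [161 106  64]
200 [506.  68. 137.] [29 22 18] before [402.  63.  -0.] [168 109  67]
201 [507.  69. 134.] [31 27 22] before [405.  64.  -1.] [163 106  64]
202 [510.  69. 134.] [31 26 25] before [408.  65.  -1.] [152 101  64]
203 [507.  69. 127.] [27 26 18] before [411.  65.  -2.] [142  93  57]
204 [507.  70. 122.] [30 26 24] before [416.  66.   1.] [150 101  64]
205 [508.  70. 120.] [30 27 22] before [419.  66.   0.] [156 104  64]
206 [506.  70. 113.] [33 26 23] before [421.  67.  -2.] [156 104  63]
207 [508.  71. 112.] [27 22 20] before [427.  67.   1.] [146 106  79]
208 [508.  71. 108.] [37 35 30] before [485.  70.  75.] [121 109 100]
209 [508.  71. 103.] [53 49 48] before [488.  71.  75.] [110 113 115]
210 [491.  71.  76.] [64 63 62] before [493.  71.  78.] [107 110 110]
211 [494.  72.  75.] [65 64 64] before [495.  72. 
[... 220 characters left out ...]
 114 115]
215 [507.  74.  76.] [63 64 61] before [507.  74.  76.] [ 99 100 100]
216 [508.  74.  73.] [73 58 52] before [510.  74.  77.] [79 69 67]
217 [509.  74.  71.] [92 59 38] before [510.  74.  72.] [93 61 41]
218 [511.  75.  69.] [93 55 31] before [510.  75.  67.] [93 58 33]
219 [509.  75.  61.] [78 48 26] before [510.  75.  63.] [80 50 28]
220 [507.  75.  54.] [94 56 28] before [507.  75.  54.] [93 57 31]
221 [511.  76.  55.] [104  61  31] before [509.  76.  53.] [105  61  34]
222 [511.  76.  52.] [106  65  31] before [512.  76.  53.] [105  61  33]
223 [512.  77.  48.] [97 56 30] before [512.  77.  48.] [94 56 31]
[0.49638662 0.0698779  0.07874841] [-0.0715229  -0.18473482  0.87862233]
```

View pics/t2.png

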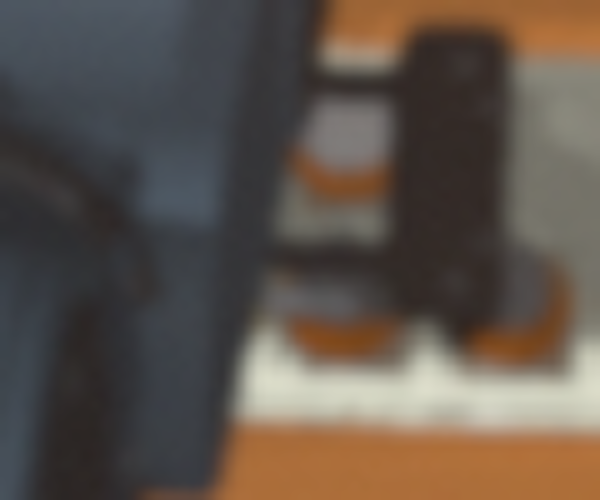

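The depth shows the fingertip really ending near z≈0.10, about 25 mm above the stopper, so the shut fingers sit higher than the nominal figure. Before going lower I'll check how far down the gripper's side blocks reach.

Run:
```python
from h import *
np.set_printoptions(suppress=True,linewidth=150)
p,d,m=cam("scene"); P=cloud(d,m); s=np.zeros(d.shape,bool); s[150:225,270:390]=1
dark=(p.max(2)<50)&s&(P[...,2]>.06)
for a,b in((-.06,-.03),(-.03,0),(0,.03),(.03,.05),(.05,.09),(.09,.12),(.12,.15),(.15,.18)):
    q=P[dark&(P[...,1]>a)&(P[...,1]<b)]
    if len(q): i=np.argsort(q[:,2])[:4]; print(a,b,len(q),(q[i]*1000).round(0).tolist())
print(robot.get_obs()["time"])
```

```text
-0.03 0 297 [[531.0, -14.0, 180.0], [531.0, -11.0, 181.0], [532.0, -11.0, 186.0], [532.0, -14.0, 186.0]]
0 0.03 155 [[527.0, 23.0, 189.0], [525.0, 18.0, 189.0], [525.0, 4.0, 190.0], [527.0, 9.0, 190.0]]
0.03 0.05 216 [[535.0, 41.0, 178.0], [535.0, 44.0, 178.0], [534.0, 46.0, 179.0], [534.0, 36.0, 179.0]]
0.05 0.09 799 [[507.0, 66.0, 104.0], [509.0, 74.0, 105.0], [507.0, 71.0, 105.0], [507.0, 63.0, 108.0]]
0.09 0.12 543 [[538.0, 92.0, 185.0], [538.0, 94.0, 186.0], [538.0, 99.0, 187.0], [539.0, 97.0, 187.0]]
0.12 0.15 294 [[540.0, 150.0, 182.0], [539.0, 149.0, 185.0], [539.0, 149.0, 187.0], [532.0, 136.0, 190.0]]
0.15 0.18 145 [[538.0, 152.0, 180.0], [540.0, 152.0, 186.0], [539.0, 151.0, 189.0], [539.0, 153.0, 189.0]]
5.1333
```

Run:
```python
from h import *
np.set_printoptions(suppress=True,linewidth=150)
p,d,m=cam("top"); P=cloud(d,m)
dark=(p.max(2)<75)&(P[...,2]>.1); 
for u in (257,260,263): print(u,[(v,*(P[v,u]*1000).round(0)) for v in range(196,232,2)if dark[v,u]])
p,d,m=cam("scene"); P=cloud(d,m)
# gripper end block top: row of columns at u=295,v 160..192
print([(v,*(P[v,296]*1000).round(0)) for v in range(158,194,3)])
print(robot.get_obs()["q"],robot.get_obs()["ft_force"])
```

```text
257 [(200, np.float64(522.0), np.float64(-5.0), np.float64(218.0)), (202, np.float64(518.0), np.float64(-5.0), np.float64(215.0)), (204, np.float64(515.0), np.float64(-5.0), np.float64(206.0)), (206, np.float64(507.0), np.float64(-5.0), np.float64(218.0)), (208, np.float64(503.0), np.float64(-5.0), np.float64(215.0)), (210, np.float64(497.0), np.float64(-5.0), np.float64(217.0)), (212, np.float64(493.0), np.float64(-5.0), np.float64(213.0)), (214, np.float64(487.0), np.float64(-5.0), np.float64(219.0)), (216, np.float64(481.0), np.float64(-6.0), np.float64(224.0)), (218, np.float64(477.0), np.float64(-5.0), np.float64(217.0)), (220, np.float64(473.0), np.float64(-5.0), np.float64(216.0)), (222, np.float64(468.0), np.float64(-5.0), np.float64(214.0)), (224, np.float64(462.0), np.float64(-5.0), np.float64(218.0)), (226, np.float64(458.0), np.float64(-5.0), np.float64(215.0))]
260 [(198, np.float64(528.0), np.float64(-13.0), np.float64(217.0)), (200, np.float64(522.0), np.float64(-13.0), np.float64(220.0)), (202, np.float64(518.0), np.float64(-13.0), np.float64(215.0)), (204, np.float64
[... 1891 characters left out ...]
np.float64(217.0)), (167, np.float64(488.0), np.float64(-12.0), np.float64(217.0)), (170, np.float64(495.0), np.float64(-10.0), np.float64(215.0)), (173, np.float64(504.0), np.float64(-8.0), np.float64(215.0)), (176, np.float64(513.0), np.float64(-6.0), np.float64(215.0)), (179, np.float64(520.0), np.float64(-5.0), np.float64(213.0)), (182, np.float64(530.0), np.float64(-3.0), np.float64(215.0)), (185, np.float64(532.0), np.float64(-2.0), np.float64(207.0)), (188, np.float64(528.0), np.float64(-3.0), np.float64(191.0)), (191, np.float64(385.0), np.float64(-26.0), np.float64(-4.0))]
[-0.08342366  0.55228583  1.84797896  0.0000137   0.74128122  1.53269934] [-0.05591258 -0.08877372 -0.20728767]
```

Run:
```python
from h import *
np.set_printoptions(suppress=True,linewidth=150)
z=np.load("scene0.npz"); P=z["P"];p=z["p"]
s=np.zeros(P.shape[:2],bool); s[0:60,60:160]=1
D=s&(P[...,2]>.1)&(p.max(2)<80); q=P[D]
print(len(q),(q[np.argsort(q[:,2])[:8]]*1000).round(0).tolist(), np.percentile(q,[2,98],axis=0).round(3).tolist())
for u in (98,101,104,131,133,135): print(u,[(v,*(P[v,u]*1000).astype(int).tolist()) for v in range(24,52,3)])
```

```text
1995 [[169.0, -646.0, 222.0], [150.0, -555.0, 223.0], [136.0, -556.0, 223.0], [173.0, -650.0, 224.0], [132.0, -557.0, 224.0], [174.0, -646.0, 225.0], [169.0, -645.0, 225.0], [147.0, -553.0, 225.0]] [[0.11, -0.689, 0.234], [0.208, -0.51, 0.373]]
98 [(24, -279, -972, -4), (27, 189, -619, 305), (30, -234, -948, 0), (33, 162, -647, 268), (36, 170, -645, 263), (39, 171, -648, 254), (42, 173, -650, 246), (45, 176, -652, 238), (48, -124, -893, -1), (51, -104, -882, 0)]
101 [(24, -279, -958, -3), (27, 188, -611, 306), (30, -239, -938, -2), (33, -220, -929, -2), (36, -203, -921, -3), (39, 154, -651, 243), (42, 165, -646, 241), (45, 172, -645, 236), (48, 172, -649, 226), (51, -114, -877, -4)]
104 [(24, -278, -944, 0), (27, 187, -603, 306), (30, -242, -927, -2), (33, -228, -922, -6), (36, -209, -912, -6), (39, -185, -899, -2), (42, -170, -893, -5), (45, 156, -647, 226), (48, 163, -646, 221), (51, -114, -865, -3)]
131 [(24, 165, -533, 312), (27, 172, -531, 307), (30, 170, -535, 296), (33, 148, -552, 272), (36, 151, -554, 265), (39, 149, -558, 253), (42, -185, -786, 0), (45, -168, -779, 0), (48, -151, -772, -1), (51, -130, -761, 1)]
133 [(24, 167, -526, 314), (27, 167, -528, 305), (30, 170, -529, 297), (33, 145, -548, 271), (36, 148, -549, 264), (39, 148, -552, 254), (42, 150, -554, 245), (45, 145, -561, 231), (48, 153, -558, 228), (51, -136, -757, -1)]
135 [(24, 168, -519, 315), (27, 166, -523, 305), (30, 172, -522, 300), (33, 132, -550, 263), (36, 136, -551, 256), (39, 135, -554, 246), (42, 141, -553, 240), (45, 150, -551, 236), (48, 152, -552, 228), (51, -139, -750, -2)]
```

Both cameras agree that the true fingertips are about 30 mm above the reported height. The offset was there at the start too, so it is constant. x and y are right. I'll keep descending, guided by the force reading.

Emit:
{"op": "move_arm", "data": {"motion": "-1 0 0 0.04 0; -1 0 0 0.07 0; -1 0 0 0.075 0; -1 0 0 0.08 0; -1 0 0 0.085 0; -1 0 0 0.09 0; -1 0 0 0.095 0; -1 0 0 0.095 0; -1 0 0 0.095 0"}}

```text
time: 5.98
position: [0.4964, 0.0699, 0.0598]
tool_rot: [1.0, -0.023, 0.0, -0.0]
ft_force: [0.1, 0.6, 0.2]
grip_width: 0.0007
grip_force: 0.0
```

Emit:
{"op": "move_arm", "data": {"motion": "-1 0 0 0.005 0; -1 0 0 0.01 0; -1 0 0 0.015 0; -1 0 0 0.02 0; -1 0 0 0.02 0"}}

```text
time: 6.4
position: [0.4962, 0.0699, 0.0555]
tool_rot: [1.0, -0.023, -0.0, -0.0]
ft_force: [0.2, 0.3, -0.2]
grip_width: 0.0006
grip_force: 0.0
```

Emit:
{"op": "move_arm", "data": {"motion": "-1 0 0 0.005 0; -1 0 0 0.01 0; -1 0 0 0.01 0; -1 0 0 0.01 0"}}

```text
time: 6.73
position: [0.4963, 0.0699, 0.0537]
tool_rot: [1.0, -0.023, -0.0, -0.0]
ft_force: [0.6, -0.3, -0.9]
grip_width: 0.0004
grip_force: 0.0
```

Emit:
{"op": "move_arm", "data": {"motion": "-1 0 0 0.005 0; -1 0 0 0.01 0; -1 0 0 0.01 0; -1 0 0 0.01 0"}}

```text
time: 7.07
position: [0.4965, 0.0699, 0.0519]
tool_rot: [1.0, -0.023, 0.0, 0.0]
ft_force: [0.1, 0.6, 3.0]
grip_width: 0.0004
grip_force: 1.3
```

Contact at a reported z of 0.052, with 3 N. I'll keep pressing.

Emit:
{"op": "move_arm", "data": {"motion": "-1 0 0 0.003 0; -1 0 0 0.006 0; -1 0 0 0.006 0; -1 0 0 0.006 0"}}

```text
time: 7.4
position: [0.4965, 0.0699, 0.0506]
tool_rot: [1.0, -0.023, 0.0, 0.0]
ft_force: [-0.1, 0.6, 4.4]
grip_width: 0.0008
grip_force: 1.9
```

Emit:
{"op": "move_arm", "data": {"motion": "-1 0 0 0.004 0; -1 0 0 0.008 0; -1 0 0 0.012 0; -1 0 0 0.016 0; -1 0 0 0.016 0"}}

```text
time: 7.82
position: [0.4969, 0.0699, 0.0496]
tool_rot: [1.0, -0.023, 0.001, 0.0]
ft_force: [-3.1, -0.1, 22.1]
grip_width: 0.0002
grip_force: 11.3
```

Stopper 1 is home: it stopped firm at reported z≈0.0496, which matches a top at 0.074 with the 32 mm offset. Next is stopper 2: rise 18 mm, shift 46 mm, and press to the same depth.

Emit:
{"op": "move_arm", "data": {"motion": "-1 0 0 -0.09 0; -1 0 0.115 -0.09 0; -1 0 0.23 -0.09 0; -1 0 0.23 -0.09 0; -1 0 0.23 -0.055 0; -1 0 0.23 -0.045 0; -1 0 0.23 -0.035 0; -1 0 0.23 -0.025 0; -1 0 0.23 -0.016 0; -1 0 0.23 -0.009 0; -1 0 0.23 -0.002 0; -1 0 0.23 -0.002 0"}}

```text
time: 8.82
position: [0.494, 0.0244, 0.0496]
tool_rot: [1.0, -0.022, 0.0, 0.0]
ft_force: [-4.6, 0.4, 20.5]
grip_width: 0.0003
grip_force: 10.2
```

Emit:
{"op": "move_arm", "data": {"motion": "-1 0 0 -0.09 0; -1 0 0.115 -0.09 0; -1 0 0.23 -0.09 0; -1 0 0.23 -0.09 0; -1 0 0.23 -0.055 0; -1 0 0.23 -0.045 0; -1 0 0.23 -0.035 0; -1 0 0.23 -0.025 0; -1 0 0.23 -0.016 0; -1 0 0.23 -0.008 0; -1 0 0.23 0 0; -1 0 0.23 0 0"}}

```text
time: 9.82
position: [0.4921, -0.0213, 0.0496]
tool_rot: [1.0, -0.022, 0.0, -0.0]
ft_force: [-3.2, 3.1, 19.6]
grip_width: 0.0006
grip_force: 9.7
```

Emit:
{"op": "move_arm", "data": {"motion": "-1 0 0 -0.09 0; -1 0 0.115 -0.09 0; -1 0 0.23 -0.09 0; -1 0 0.23 -0.09 0; -1 0 0.23 -0.055 0; -1 0 0.23 -0.045 0; -1 0 0.23 -0.035 0; -1 0 0.23 -0.025 0; -1 0 0.23 -0.016 0; -1 0 0.23 -0.008 0; -1 0 0.23 0 0; -1 0 0.23 0 0"}}

```text
time: 10.82
position: [0.49, -0.0673, 0.0497]
tool_rot: [1.0, -0.022, 0.0, -0.0]
ft_force: [-3.1, 1.2, 19.6]
grip_width: 0.0005
grip_force: 9.6
```

Emit:
{"op": "move_arm", "data": {"motion": "-1 0 0 -0.09 0; -1 0 0.115 -0.09 0; -1 0 0.23 -0.09 0; -1 0 0.23 -0.09 0; -1 0 0.23 -0.055 0; -1 0 0.23 -0.045 0; -1 0 0.23 -0.035 0; -1 0 0.23 -0.025 0; -1 0 0.23 -0.016 0; -1 0 0.23 -0.008 0; -1 0 0.23 0 0; -1 0 0.23 0 0"}}

```text
time: 11.82
position: [0.4878, -0.1131, 0.0497]
tool_rot: [1.0, -0.022, -0.0, -0.0]
ft_force: [-3.5, 2.9, 18.9]
grip_width: 0.0006
grip_force: 9.8
```

Emit:
{"op": "move_arm", "data": {"motion": "-1 0 0 -0.09 0; -1 0 0.115 -0.09 0; -1 0 0.23 -0.09 0; -1 0 0.23 -0.09 0; -1 0 0.23 -0.055 0; -1 0 0.23 -0.045 0; -1 0 0.23 -0.035 0; -1 0 0.23 -0.025 0; -1 0 0.23 -0.016 0; -1 0 0.23 -0.008 0; -1 0 0.23 0 0; -1 0 0.23 0 0"}}

```text
time: 12.82
position: [0.4856, -0.1591, 0.0497]
tool_rot: [1.0, -0.022, -0.0, -0.0]
ft_force: [-5.1, 2.7, 20.5]
grip_width: 0.0008
grip_force: 9.9
```

All six stopped firm at the same height. Now I'll lift clear and check.

Emit:
{"op": "move_arm", "data": {"motion": "-1 0 0 -0.15 0; -1 0 0 -0.3 0; -1 0 0.2 -0.6 0; -1 -0.2 0.6 -0.7 0; -1 -0.3 1 -0.7 0; -1 -0.3 1 -0.7 0; -1 -0.3 1 -0.7 0; -1 -0.3 1 -0.7 0; -1 -0.3 1 -0.7 0; -1 -0.3 1 -0.7 0; -1 -0.3 1 -0.7 0"}}

```text
time: 13.73
position: [0.4167, -0.3558, 0.187]
tool_rot: [1.0, -0.023, -0.0, -0.001]
ft_force: [-0.1, 0.4, -0.5]
grip_width: 0.0006
grip_force: 0.0
```

Run:
```python
from h import *
for n,(u0,v0,u1,v1) in dict(scene=(210,175,350,260)).items():
    p,d,m=cam(n); P=cloud(d,m)
    M=np.zeros(P.shape[:2],np.uint8); s=np.s_[v0:v1,u0:u1]
    M[s]=(P[s][...,2]>.062)&(P[s][...,2]<.1)
    k,L,st,c=cv2.connectedComponentsWithStats(M,connectivity=4)
    for i in range(1,k):
        if st[i,4]<12: continue
        q=P[L==i]
        print(n,st[i],"mean",q.mean(0).round(4),"z pct",np.percentile(q[:,2],[10,50,80,95]).round(4))
    W=(P[...,2]>.026)&(P[...,2]<.045); W2=np.zeros_like(W);W2[s]=W[s]
    print("rack",cv2.minAreaRect(P[W2][:,:2].astype(np.float32)))
    cv2.imwrite("pics/end.png",cv2.resize(p[150:270,180:380][...,::-1],None,fx=4,fy=4,interpolation=cv2.INTER_CUBIC))
o=robot.get_obs();print(o["time"],o["ft_force"],o["position"])
```

```text
scene [235 191  11  10  82] mean [ 0.4905 -0.1579  0.0716] z pct [0.0671 0.0723 0.0739 0.0747]
scene [252 194  10  11  85] mean [ 0.4927 -0.1116  0.0713] z pct [0.0665 0.0722 0.0741 0.0753]
scene [269 198  10  11  84] mean [ 0.4947 -0.0656  0.0719] z pct [0.067  0.0726 0.0745 0.076 ]
scene [286 202  10  10  86] mean [ 0.4969 -0.0203  0.0715] z pct [0.0666 0.0723 0.074  0.0753]
scene [303 205  11  11  90] mean [0.4984 0.0259 0.0714] z pct [0.0654 0.0725 0.0741 0.0755]
scene [246 209  11  10  91] mean [ 0.5384 -0.1136  0.0693] z pct [0.0657 0.0696 0.0714 0.0725]
scene [321 209  10  11  91] mean [0.5006 0.0714 0.0716] z pct [0.0666 0.0723 0.0742 0.0752]
scene [299 220  11  11  99] mean [0.5441 0.0238 0.0698] z pct [0.0664 0.0703 0.0718 0.0729]
rack ((0.5159313082695007, -0.04469114542007446), (0.2964858412742615, 0.10350395739078522), 87.61331939697266)
13.7833 [-0.32289615 -0.4024674  -0.859207  ] [ 0.41684995 -0.35521358  0.18698928]
```

View pics/end.png

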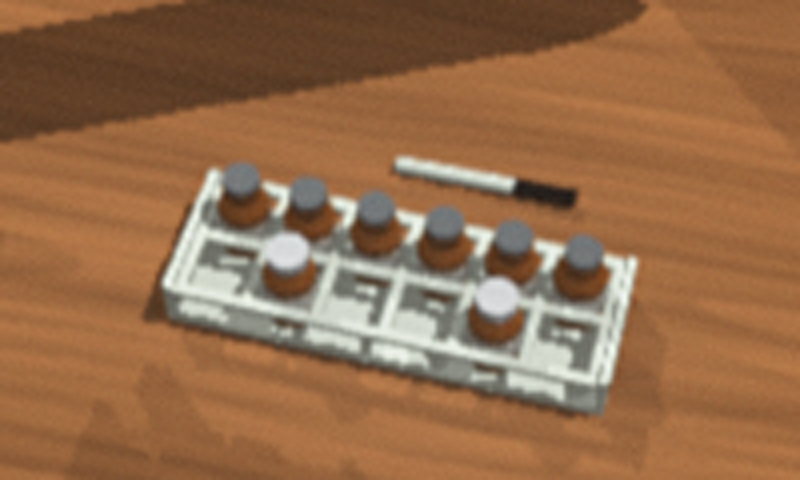

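The end view shows all six grey stoppers, from (242, 180) to (585, 252), level with one another. The vials are upright, and the rack and pen haven't moved.

```bash
python3 -c "
from rig import robot
print(robot.hand_in())"
```

```text
the job is handed in; nothing more can be done
None
```

I pressed all six stoppers in turn from the left, each to the same firm stop at about 20 N, left the rack where it stood, and handed the job in after about 14 s; the hand-in returned no verdict, and the reported tool height read about 32 mm below what the cameras showed, which could matter for the grasp-height check.

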